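# Set the polarizer ring to the orange marker and store it

## Task

On the white polarised-light base, gently push the upright lever pin of the black polarizer ring around its arc until the lever's white pointer stands opposite the middle of the orange marker on the scale. Then press the green key down to its stop to store that setting, let it come up and draw clear. Only push with the fingers: do not press the key before the ring is set, do not shift the base or the orange marker, and leave the objective, the dropper bottle and the slide box where they stand.

Things in the scene. Friction and masses are not known exactly. Their poses are not given: they have to be found in the camera images.
- unit: Polarised-light base: white box 250 x 200 mm, 60 mm high with a black foot, 2 to 3 kg, standing loose on the bench. Origin: on the bench surface straight below the ring's axis. The box reaches from 100 mm towards -x to 150 mm towards +x of the origin and 100 mm either way in y; z is up. Its own -x side is the front, where the scale lies. On the top a flat black scale disc, radius 83 mm, top 64 mm above the bench, with white ticks every 10 degrees.
- ring_axis (a point): Centre of the ring's pale round window, on the ring's vertical axis, 80.5 mm above the bench. The ring itself is black, knurled, radius 41 mm, its top at this height.
- ring (a joint): Angle of the polarizer ring with its lever (rad) about the vertical axis of the base: 0 with the lever along the base's -x, positive anticlockwise seen from above (towards the base's -y); stops at -1.45 and +1.45. Stays where it is left; about 1.5 N sideways at the pin turns it. It starts between -1.25 and -0.65, short of the orange marker.
- lever_top (a point): Top centre of the lever's upright steel pin with a blue sleeve: diameter 11 mm, 66 mm from the ring's axis, standing from the lever arm (top of the arm 72 mm above the bench) up to 110 mm above the bench. This is what is pushed. The arm below it is 10 mm wide and runs out radially to 77 mm from the axis.
- pointer (a point): Outer end of the lever's white pointer, 77 mm from the ring's axis, 72 mm above the bench, at the same angle as the pin. Its x axis points along the lever inwards to the axis.
- index (a joint): Angle of the orange marker about the ring's axis (rad), measured as for the ring: the ring is set when both angles agree. Starts between -0.15 and 1.1; stiff, and not to be moved.
- marker (a point): Middle of the inner upper edge of the orange marker, 79.5 mm from the ring's axis. The marker is an orange block 10 mm wide, 14 mm long radially outwards from here, its top 70.5 mm above the bench, on the rim of the scale. Its x axis points inwards to the axis.
- key (a joint): Travel of the green store key (m): 0 up, 0.006 fully down; sprung, 1.5 N at first and 4.5 N when fully down, comes back by itself. It counts as pressed beyond 0.0045.
- key_top (a point): Centre of the top of the round green key: 28 mm in diameter, its top 72 mm above the bench when up, at 118 mm towards the base's +x and 50 mm towards its +y from the ring's axis. It is pressed straight down.
- objective: Loose microscope objective, steel with a blue band, diameter 25 mm, 45 mm tall, standing on top of the base (60 mm above the bench) at the back, about 110 mm from the green key. Origin at the centre of its underside. Leave alone.
- dropper: Small amber dropper bottle, diameter 28 mm, 75 mm tall, standing on the bench beside the base. Origin at the centre of its underside. Leave alone.
- slidebox: Closed blue and white slide box, 91 x 35 mm, 38 mm high, on the bench on the other side of the base. Origin at the centre of its underside. Leave alone.

How it is judged (in metres and radians):
On the way, in this order (a step that is already met when the one before it is completed fails the run):
1. the lever has been pushed round so that the pointer rests opposite the orange marker (angle between the x axis of pointer and the x axis of marker, either way round below 0.06 rad and velocity of joint ring between -0.05 and 0.05 rad/s), for 0.3 s.
2. the green key is pressed down while the ring is set (angle between the x axis of pointer and the x axis of marker, either way round below 0.06 rad and value of joint key above 0.0045 m), for 0.05 s.
At the end, for the whole second after the job is handed in: The pointer rests opposite the orange marker within 0.06 rad (4.6 mm, just inside its width), the key is up (under 1.5 mm down), the base is level and within 15 mm, the marker within 18 mm and the objective, bottle and slide box upright within 20 mm of their first places (all of step 1 and value of joint key below 0.0015 m and distance of unit from where it was at the start of the episode below 0.015 m and distance of marker from where it was at the start of the episode below 0.018 m and linear speed of unit below 0.01 m/s and distance of each of objective, dropper, slidebox from where it was at the start of the episode below 0.02 m and angle between each of unit, objective, dropper, slidebox's own z axis and vertical below 0.2 rad); the robot touches nothing.
It fails at once if the key is pressed while the ring is not at the marker (value of joint key above 0.0045 m and not (angle between the x axis of pointer and the x axis of marker, either way round below 0.08 rad)).
It fails at once if the base is shoved, lifted or tipped (over 20 mm or 0.1 rad) (distance of unit from where it was at the start of the episode above 0.02 m or height (world z) of unit above 0.008 m or angle between unit's own z axis and vertical above 0.1 rad).
It fails at once if the orange marker is touched hard (over 4 N) or displaced (contact force between anything else and index above 4 N or distance of marker from where it was at the start of the episode above 0.022 m).
It fails at once if the lever is pushed with over 30 N (contact force between the fingers and ring above 30 N).
It fails at once if the objective, the bottle or the slide box is moved over 25 mm, lifted or knocked over (distance of any of objective, dropper, slidebox from where it was at the start of the episode above 0.025 m or angle between any of objective, dropper, slidebox's own z axis and vertical above 0.4 rad).
It also fails if it takes over 48 s, if anything falls off the work surface, if the arm or the gripper's body presses on something with over 40 N, if the wrist force passes 120 N, or if a joint passes its speed limit or range.

## Robot

A 6-joint arm with a two-finger parallel gripper is mounted at the origin on the work surface. World frame = base frame: x ahead of the robot, y to its left, z up, the work surface at z = 0. Lengths are in mm, angles in rad, forces in N, time in s.
With the tool pointing down it reaches from about 350 to 975 mm from the base axis. Payload 7.1 kg.
Tool frame: the origin (TCP) lies midway between the tips of the shut fingers; the grasp point (between the pads) lies 19 mm behind it; z points along the fingers, x is the direction in which the jaws open and shut, and the axes are right-handed (so a half turn about z gives the same grasp; the last joint's range is limited). The gripper opens to 88 mm and grips with 3 to 60 N. Pads are 20 mm wide; open, the fingers measure 115 mm over their backs; the gripper's body (75 mm by 178 mm) begins 61 mm behind the grasp point.
Start: joints at [-1.349, 0.423, 1.63, -0, 1.089, -0.019], TCP at [149.069, -606.946, 222.675] pointing down, gripper open.
Joint ranges: [-3, 3], [-0.9, 2.11], [0.09, 2.58], [-1.31, 4.45], [0.11, 2.69], [-2.54, 2.54]. Speed limits (rad/s): [2.39, 2.39, 3.01, 3.14, 3.14, 3.14].

## Interface

Orientations are given as a rotation vector (axis times angle).
In Python, from workcell import telemetry, imaging, ticket gives the robot as it stands.
- The arm moves only by the tool jog_arm, never from a script. Its arguments are lists of equal length, an entry for each row: "travel": the shift along the world's x, y, z in units of 400 mm (1.0 is 400 mm), a list of three; "dr": the turn, a rotation vector about the world's x, y, z in units of 90 degrees (1.0 is 90 degrees), a list of three. In form: {"travel": [[tx, ty, tz], ...], "dr": [[wx, wy, wz], ...]}. A call has exactly 10 rows; each row is the pose to reach, as a shift and turn from the pose measured when the call began; what a row does not reach only later rows make up. A row lasts 1/10 s, in which the tool goes at most 50 mm and 8.59 degrees, less where a joint would pass 70% of its speed; a pose out of reach is approached as far as the arm can. A call with a number of a shift or a turn outside -1 to 1 is refused whole. A call with a gripper value outside its range is refused whole. "hand" is the opening, from -1 (shut) to 1 (fully open), set as the call begins (left out, the last holds). The fingers move at their own pace and stop on an object; the grip force is fixed at half the most. Time passes only in rows, so rows that repeat a pose let the fingers close, or fill a call up. It gives the time, the measured TCP pose, the force and the opening at its end, in the units of the state.
- telemetry.get_obs(): the state, without advancing time (a new reading comes with each control period).
- imaging.get_image(name): name is "scene" or "top" or "wrist"; returns a dict with "pixels" (420x560x3 uint8, red, green, blue), "range_z" (420x560 float32, mm along the optical axis (not along the pixel's ray), 0 where there is no reading), "fx", "fy", "cx", "cy" (pixels), "extrinsics" (4x4, takes a point from world to camera coordinates). Camera axes: x right, y down, z forward; pixel columns grow to the right and rows downward; lengths in mm; the calibration is good to about 2 mm. A picture is of the moment at which its call begins.
- ticket.close_job(): hands the job in, once; it reports no verdict.
The state is a dict: "t": time; "qpos": joint angles; "qvel": joint speeds; "joint_torque": joint torques, N m; "ee_pos": TCP position; "orientation": TCP orientation; "ft_force": force on the tool from outside, world axes, zero at the start; "moment": the same for the moment, N m; "width": finger opening in mm.
Only numpy, scipy, OpenCV 4.12 (cv2) and the standard library are available. Lean on these libraries where they do the work, as an engineer would, in place of code of your own. Each camera call takes 0.05 s, during which the arm holds its last target. There are 200 camera calls.

## Working session

There is one attempt and no reset: what is moved stays moved. The work goes in short steps, Python scripts to look and compute and a tool call to move; the robot and the scene stay as the last step left them, time stands still between calls to the robot, and variables do not carry over. Pictures are saved under pics/ and viewed, about 8 in all and at most 12, crops included, and the job is handed in when it is done.

Besides the shell and the picture viewer there is one more tool, called as name(argument=value, ...) on one line, values as JSON. jog_arm: Moves the arm, as the interface text tells. Its arguments: {"type":"object","properties":{"travel":{"type":"array"},"dr":{"type":"array"},"hand":{"type":"number"}},"required":["travel","dr"]}

```bash
mkdir -p pics; cat > h.py <<'E'
import numpy as np, cv2
from workcell import telemetry, imaging, ticket
def snap(n,save=None):
    d=imaging.get_image(n)
    if save: cv2.imwrite('pics/'+save,cv2.cvtColor(d['pixels'],cv2.COLOR_RGB2BGR)); np.savez('pics/'+save+'.npz',**d)
    return d
def pt(d,u,v,z=None):
    """world point of pixel; by depth or on plane z"""
    E=np.array(d['extrinsics']);R,t=E[:3,:3],E[:3,3]
    r=np.array([(u-d['cx'])/d['fx'],(v-d['cy'])/d['fy'],1.])
    if z is None: return R.T@(r*d['range_z'][int(v),int(u)]-t)
    c=-R.T@t; k=R.T@r
    return c+k*(z-c[2])/k[2]
E
python3 - <<'E'
from h import *
a=snap('top','top.png');b=snap('scene','scene.png')
o=telemetry.get_obs();print(o['t'],o['ee_pos'],o['orientation'],o['width'])
E
```

```text
0.1 [ 148.93057376 -606.48147279  221.99758481] [-2.47155054e+00  1.93802170e+00  1.73044939e-03] 87.74544567923873
```

View pics/top.png

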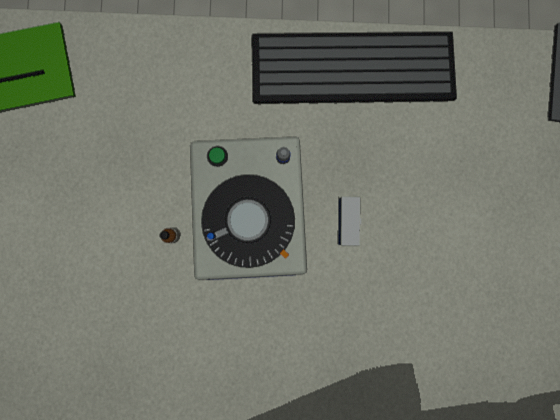

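View pics/scene.png

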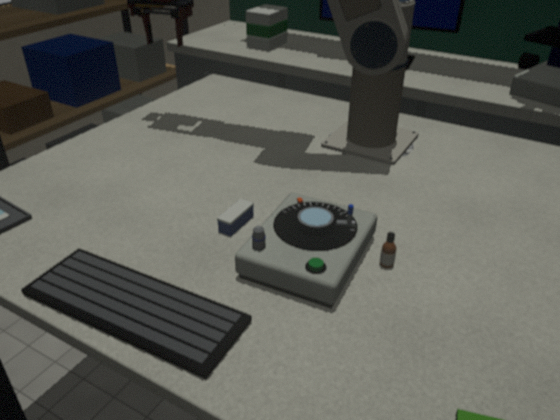

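The top view shows the window at about (248,220), the blue pin at (210,237), the orange marker at (285,254), the key at (217,156) and the objective at (283,155). The bottle is on the left and the slide box on the right. I'll convert these to world positions.

```bash
cat > m.py <<'E'
from h import *
import sys
def cen(d,mask):
    n,l,s,c=cv2.connectedComponentsWithStats(mask.astype(np.uint8)*255)
    return [(s[i,4],c[i].round(1)) for i in range(1,n) if s[i,4]>8]
d=np.load('pics/top.png.npz')
E=d['extrinsics'];print('cam',(-E[:3,:3].T@E[:3,3]).round(0),d['fx'])
h=cv2.cvtColor(d['pixels'],cv2.COLOR_RGB2HSV);H,S,V=h[...,0].astype(int),h[...,1],h[...,2]
roi=np.zeros(H.shape,bool);roi[130:290,185:310]=1
for n,m,z in [('win',(S<60)&(V>120)&(np.hypot(*(np.indices(H.shape)-np.array([220,248])[:,None,None]))<27),80.5),('pin',(abs(H-110)<15)&(S>150)&roi,110),('mark',(abs(H-14)<9)&(S>150)&roi,70.5),('key',(abs(H-70)<20)&(S>120)&roi,72)]:
    for a,c in cen(d,m): print(n,a,c,pt(d,*c,z).round(1),'depth',pt(d,*c.round()).round(1))
for n,u,v,z in [('obj',283,155,105),('drop',166,235,75),('slide',352,221,38)]: print(n,pt(d,u,v,z).round(1),pt(d,u,v).round(1))
# box corners
for u,v in [(191,142),(299,138),(306,272),(195,279)]: print(pt(d,u,v,60).round(1))
E
python3 m.py
```

```text
cam [499.  54. 807.] 422.2723429812596
win 960 [247.3 219.6] [539.9  94.9  80.5] depth [539.2  95.4  80.5]
pin 40 [210.4 235.4] [510.6 152.7 110. ] depth [511.3 153.8 107.4]
mark 39 [283.7 253.1] [484.2  30.5  70.5] depth [484.4  30.   70.9]
key 210 [216.6 155. ] [652.6 153.2  72. ] depth [653.  152.7  70.4]
obj [649.4  37.2 105. ] [650.2  37.1 101. ]
drop [509.8 233.7  75. ] [509.7 233.5  75.6]
slide [545.3 -94.   38. ] [545.4 -94.7  34.8]
[677.2 201.4  60. ]
[691.   8.  60.]
[452.1  -9.9  60. ]
[435.1 183.3  60. ]
```

Checks: the ring axis is at about (540,95). The pin radius comes out at 65 (66 expected), the key distance at 127 (128 expected), and the base yaw is about 4.3°. The pin is at world bearing 117° (ring ≈ -1.18) and the marker at 229° (≈ +0.78). I'll push with shut fingers, tool y tangential and tips at z≈88, which clears everything except the pin.

jog_arm(travel=[[0.03, 0.06, 0], [0.08, 0.16, 0], [0.13, 0.26, 0], [0.18, 0.36, 0], [0.23, 0.46, 0], [0.28, 0.56, 0], [0.33, 0.66, 0], [0.38, 0.76, 0], [0.43, 0.86, 0], [0.48, 0.96, 0]], dr=[[0, 0, 0.01], [0, 0, 0.03], [0, 0, 0.04], [0, 0, 0.06], [0, 0, 0.07], [0, 0, 0.09], [0, 0, 0.1], [0, 0, 0.12], [0, 0, 0.13], [0, 0, 0.14]], hand=-1)

```text
t: 1.1
ee_pos: [341.2, -220.7, 222.0]
orientation: [-2.669, 1.655, 0.002]
ft_force: [-0.1, -0.2, 0.0]
width: 11.3
```

jog_arm(travel=[[0.05, 0.11, 0], [0.11, 0.22, 0], [0.17, 0.34, 0], [0.23, 0.46, 0], [0.29, 0.58, 0], [0.35, 0.7, 0], [0.41, 0.82, 0], [0.46, 0.92, 0], [0.48, 0.967, 0], [0.48, 0.967, 0]], dr=[[0, 0, 0], [0, 0, 0], [0, 0, 0], [0, 0, 0], [0, 0, 0], [0, 0, 0], [0, 0, 0], [0, 0, 0], [0, 0, 0], [0, 0, 0]])

```text
t: 2.1
ee_pos: [534.6, 169.6, 221.6]
orientation: [-2.672, 1.649, 0.001]
ft_force: [-0.1, 0.6, 0.0]
width: 0.4
```

```bash
python3 - <<'E'
from h import *
snap('wrist','w1.png')
o=telemetry.get_obs();print(o['ee_pos'],o['orientation'],o['width'],o['qpos'])
E
```

```text
[533.33364733 167.54609145 221.33834173] [-2.67253251e+00  1.65116946e+00  2.48686506e-03] 0.3344599996316227 [2.82399329e-01 3.28972571e-01 1.77796018e+00 1.46565078e-03
 1.03562670e+00 1.38850403e+00]
```

View pics/w1.png

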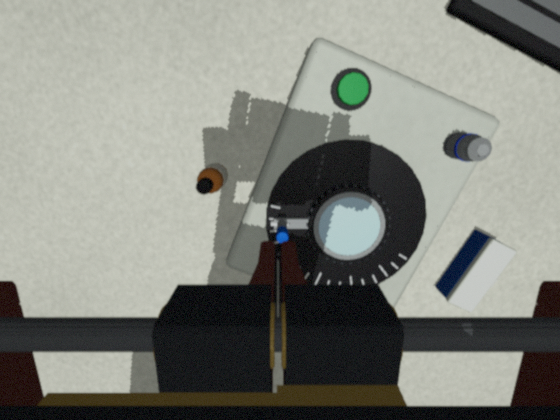

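The wrist view shows the pin at (282,237), just past the fingertips, and the window centre at (350,224). The marker is hidden behind the gripper. I'll check the geometry.

```bash
python3 - <<'E'
from h import *
d=np.load('pics/w1.png.npz')
E=d['extrinsics'];print('cam',(-E[:3,:3].T@E[:3,3]).round(0),'right',E[0,:3].round(2),'down',E[1,:3].round(2))
for n,u,v,z in [('pin',282,237,110),('win',349.5,225,80.5),('key',352,88,72)]: print(n,pt(d,u,v,z).round(1),pt(d,u,v).round(1))
E
```

```text
cam [601. 203. 384.] right [ 0.45 -0.89 -0.  ] down [-0.86 -0.43  0.28]
pin [507.7 152.3 110. ] [508.1 152.5 111.1]
win [538.6  93.3  80.5] [539.   93.8  82.1]
key [650.7 153.6  72. ] [650.7 153.6  72.2]
```

Pin radius is 65.7 and the TCP is 28 mm behind it along the tangent, as intended. Descending to z≈88.

jog_arm(travel=[[0, 0, -0.03], [0, 0, -0.08], [0, 0, -0.13], [0, 0, -0.18], [0, 0, -0.23], [0, 0, -0.27], [0, 0, -0.3], [0, 0, -0.32], [0, 0, -0.333], [0, 0, -0.333]], dr=[[0, 0, 0], [0, 0, 0], [0, 0, 0], [0, 0, 0], [0, 0, 0], [0, 0, 0], [0, 0, 0], [0, 0, 0], [0, 0, 0], [0, 0, 0]])

```text
t: 3.15
ee_pos: [533.0, 167.2, 87.7]
orientation: [2.672, -1.652, -0.003]
ft_force: [-0.0, 0.3, -0.2]
width: 0.7
```

```bash
cat > plan.py <<'E'
from h import *
import sys
from scipy.spatial.transform import Rotation as R
C=np.array([539.3,94.2])
def plan(phis,gap,z=88):
    o=telemetry.get_obs();p=np.array(o['ee_pos']);x=R.from_rotvec(o['orientation']).as_matrix()[:,0]
    h0=np.degrees(np.arctan2(x[1],x[0])); print(o['t'],p.round(1),'head',h0.round(1),np.round(o['ft_force'],1))
    T=[];D=[]
    for f in phis:
        a=np.radians(f);q=C+66*np.array([np.cos(a),np.sin(a)])-gap*np.array([-np.sin(a),np.cos(a)])
        T.append([round(v,3) for v in (np.r_[q,z]-p)/400]);D.append([0,0,round(((f-180-h0+180)%360-180)/90,3)])
    print(T);print(D)
E
python3 -c "
from plan import *
plan([117.5,117.5,118,120,123,126,129,132,135,138],15.5)"
```

```text
3.15 [533.  167.2  87.7] head -63.4 [-0.   0.3 -0.2]
[[np.float64(-0.026), np.float64(-0.018), np.float64(0.001)], [np.float64(-0.026), np.float64(-0.018), np.float64(0.001)], [np.float64(-0.028), np.float64(-0.019), np.float64(0.001)], [np.float64(-0.033), np.float64(-0.02), np.float64(0.001)], [np.float64(-0.042), np.float64(-0.023), np.float64(0.001)], [np.float64(-0.05), np.float64(-0.026), np.float64(0.001)], [np.float64(-0.058), np.float64(-0.03), np.float64(0.001)], [np.float64(-0.066), np.float64(-0.034), np.float64(0.001)], [np.float64(-0.074), np.float64(-0.038), np.float64(0.001)], [np.float64(-0.081), np.float64(-0.043), np.float64(0.001)]]
[[0, 0, np.float64(0.01)], [0, 0, np.float64(0.01)], [0, 0, np.float64(0.016)], [0, 0, np.float64(0.038)], [0, 0, np.float64(0.072)], [0, 0, np.float64(0.105)], [0, 0, np.float64(0.138)], [0, 0, np.float64(0.172)], [0, 0, np.float64(0.205)], [0, 0, np.float64(0.238)]]
```

jog_arm(travel=[[-0.009, -0.006, 0], [-0.018, -0.012, 0], [-0.026, -0.018, 0], [-0.033, -0.02, 0], [-0.042, -0.023, 0], [-0.05, -0.026, 0], [-0.058, -0.03, 0], [-0.066, -0.034, 0], [-0.074, -0.038, 0], [-0.081, -0.043, 0]], dr=[[0, 0, 0], [0, 0, 0.01], [0, 0, 0.01], [0, 0, 0.04], [0, 0, 0.07], [0, 0, 0.1], [0, 0, 0.14], [0, 0, 0.17], [0, 0, 0.2], [0, 0, 0.24]])

```text
t: 4.15
ee_pos: [501.0, 150.2, 88.3]
orientation: [-2.935, 1.118, 0.001]
ft_force: [-0.3, 1.3, 0.0]
width: 0.6
```

```bash
sed -i 's/print(T);print(D)/print([[float(v) for v in t] for t in T]);print([[0,0,float(e[2])] for e in D])/' plan.py; python3 -c "
from plan import *
plan(138+3*np.arange(1,11),15.5)
d=snap('top','t2.png')
h=cv2.cvtColor(d['pixels'],cv2.COLOR_RGB2HSV);H,S=h[...,0].astype(int),h[...,1]
m=(abs(H-110)<15)&(S>150);m[:,:185]=0;m[:,310:]=0
v,u=np.nonzero(m);print(len(u))
if len(u):
  p=pt(d,u.mean(),v.mean(),110);print(p,np.degrees(np.arctan2(p[1]-94.2,p[0]-539.3)))"
```

```text
4.15 [501.  150.2  88.3] head -41.7 [-0.3  1.3  0. ]
[[-0.008, -0.006, -0.001], [-0.015, -0.012, -0.001], [-0.021, -0.018, -0.001], [-0.028, -0.024, -0.001], [-0.034, -0.031, -0.001], [-0.039, -0.038, -0.001], [-0.044, -0.045, -0.001], [-0.049, -0.052, -0.001], [-0.054, -0.06, -0.001], [-0.057, -0.068, -0.001]]
[[0, 0, 0.03], [0, 0, 0.064], [0, 0, 0.097], [0, 0, 0.13], [0, 0, 0.164], [0, 0, 0.197], [0, 0, 0.23], [0, 0, 0.264], [0, 0, 0.297], [0, 0, 0.33]]
6
[654.99791394  40.82250333 110.        ] -24.766345945679593
```

The reading of 1.3 N matches the stated turning force, so contact looks made. Continuing along the arc.

jog_arm(travel=[[-0.008, -0.006, 0], [-0.015, -0.012, 0], [-0.021, -0.018, 0], [-0.028, -0.024, 0], [-0.034, -0.031, 0], [-0.039, -0.038, 0], [-0.044, -0.045, 0], [-0.049, -0.052, 0], [-0.054, -0.06, 0], [-0.057, -0.068, 0]], dr=[[0, 0, 0.03], [0, 0, 0.06], [0, 0, 0.1], [0, 0, 0.13], [0, 0, 0.16], [0, 0, 0.2], [0, 0, 0.23], [0, 0, 0.26], [0, 0, 0.3], [0, 0, 0.33]])

```text
t: 5.2
ee_pos: [477.8, 122.8, 88.6]
orientation: [-3.125, 0.322, 0.0]
ft_force: [0.2, 1.8, 0.1]
width: 0.7
```

```bash
python3 -c "
from plan import *
plan(168+3*np.arange(1,11),15.5)
snap('wrist','w2.png')"
```

```text
5.2 [477.8 122.8  88.6] head -11.8 [0.2 1.8 0.1]
[[-0.003, -0.008, -0.001], [-0.006, -0.016, -0.001], [-0.009, -0.024, -0.001], [-0.011, -0.033, -0.001], [-0.013, -0.042, -0.001], [-0.014, -0.05, -0.001], [-0.015, -0.059, -0.001], [-0.016, -0.068, -0.001], [-0.016, -0.077, -0.001], [-0.015, -0.086, -0.001]]
[[0, 0, 0.031], [0, 0, 0.064], [0, 0, 0.097], [0, 0, 0.131], [0, 0, 0.164], [0, 0, 0.197], [0, 0, 0.231], [0, 0, 0.264], [0, 0, 0.297], [0, 0, 0.331]]
```

View pics/w2.png

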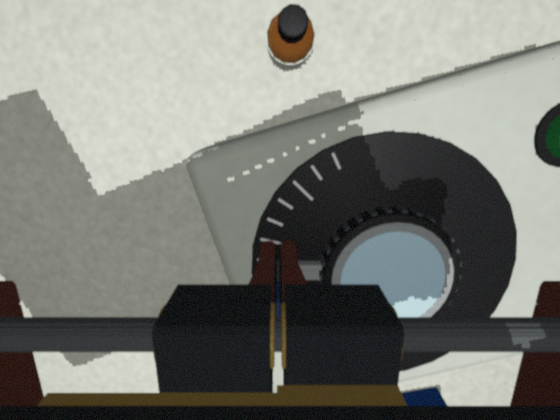

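The lever arm is visible at (310,270) beyond the fingertips and moving with the push. The pin is hidden behind the fingers. Continuing.

jog_arm(travel=[[-0.003, -0.008, 0], [-0.006, -0.016, 0], [-0.009, -0.024, 0], [-0.011, -0.033, 0], [-0.013, -0.042, 0], [-0.014, -0.05, 0], [-0.015, -0.059, 0], [-0.016, -0.068, 0], [-0.016, -0.077, 0], [-0.015, -0.086, 0]], dr=[[0, 0, 0.03], [0, 0, 0.06], [0, 0, 0.1], [0, 0, 0.13], [0, 0, 0.16], [0, 0, 0.2], [0, 0, 0.23], [0, 0, 0.26], [0, 0, 0.3], [0, 0, 0.33]])

```text
t: 6.25
ee_pos: [471.6, 88.1, 88.8]
orientation: [-3.102, -0.494, -0.0]
ft_force: [-0.0, 2.1, -0.9]
width: 0.2
```

```bash
python3 -c "
from plan import *
plan(list(198+2.4*np.arange(1,10))+[219.6],15.5)
snap('top','t3.png')
d=snap('scene','s3.png')
E=np.array(d['extrinsics']);p=E@np.array([487,60,90,1]);u=int(d['fx']*p[0]/p[2]+d['cx']);v=int(d['fy']*p[1]/p[2]+d['cy']);print(u,v)
a=cv2.imread('pics/s3.png')[v-50:v+50,u-60:u+60];b=cv2.imread('pics/t3.png')[180:280,190:310]
cv2.imwrite('pics/c3.png',cv2.resize(np.vstack([a,b]),None,fx=3,fy=3,interpolation=cv2.INTER_CUBIC))"
```

```text
6.25 [471.6  88.1  88.8] head 18.1 [-0.   2.1 -0.9]
[[0.001, -0.006, -0.002], [0.002, -0.013, -0.002], [0.003, -0.02, -0.002], [0.005, -0.027, -0.002], [0.007, -0.034, -0.002], [0.009, -0.041, -0.002], [0.012, -0.047, -0.002], [0.014, -0.054, -0.002], [0.017, -0.06, -0.002], [0.017, -0.06, -0.002]]
[[0, 0, 0.026], [0, 0, 0.052], [0, 0, 0.079], [0, 0, 0.106], [0, 0, 0.132], [0, 0, 0.159], [0, 0, 0.186], [0, 0, 0.212], [0, 0, 0.239], [0, 0, 0.239]]
312 196
```

View pics/c3.png

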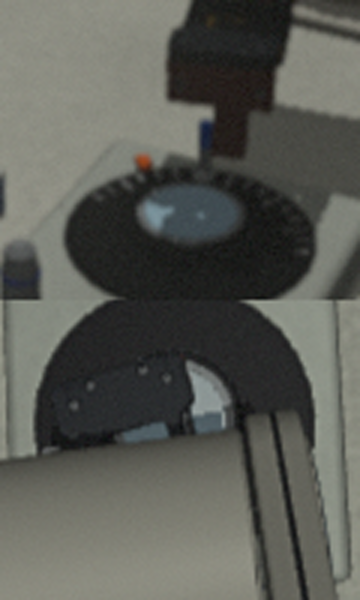

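The scene crop shows the blue pin against the leading finger face and the orange marker still ahead. The top view is blocked by the arm. I'll push to about 10° short of the marker.

jog_arm(travel=[[0.001, -0.006, 0], [0.002, -0.013, 0], [0.003, -0.02, 0], [0.005, -0.027, 0], [0.007, -0.034, 0], [0.009, -0.041, 0], [0.012, -0.047, 0], [0.014, -0.054, 0], [0.017, -0.06, 0], [0.017, -0.06, 0]], dr=[[0, 0, 0.03], [0, 0, 0.05], [0, 0, 0.08], [0, 0, 0.11], [0, 0, 0.13], [0, 0, 0.16], [0, 0, 0.19], [0, 0, 0.21], [0, 0, 0.24], [0, 0, 0.24]])

```text
t: 7.35
ee_pos: [478.3, 63.9, 88.8]
orientation: [2.957, 1.061, -0.0]
ft_force: [0.3, 0.5, -0.5]
width: 0.7
```

```bash
cat > sc.py <<'E'
from plan import *
def blob(d,hc,hw,s,lo,hi):
    h=cv2.cvtColor(d['pixels'],cv2.COLOR_RGB2HSV);H,S=h[...,0].astype(int),h[...,1]
    m=(abs(H-hc)<hw)&(S>s);k=np.zeros_like(m);k[lo[1]:hi[1],lo[0]:hi[0]]=1
    n,l,st,c=cv2.connectedComponentsWithStats((m&k).astype(np.uint8))
    return [(st[i],c[i].round(1)) for i in range(1,n) if st[i,4]>4]
def ang(p): return np.degrees(np.arctan2(p[1]-C[1],p[0]-C[0]))%360, np.hypot(*(p[:2]-C))
E
python3 -c "
from sc import *
d=snap('scene','s4.png')
for st,c in blob(d,110,18,120,(270,160),(380,230)):print('blue',st,c,ang(pt(d,c[0],c[1],95)),ang(pt(d,c[0],c[1])))
for st,c in blob(d,10,9,130,(270,160),(380,230)):print('org',st,c,ang(pt(d,c[0],c[1],69)),ang(pt(d,c[0],c[1])))
plan([220,220.5,221,222,223,224,225,226,227,227],15.5)
cv2.imwrite('pics/c4.png',cv2.resize(cv2.imread('pics/s4.png')[150:250,250:390],None,fx=5,fy=5,interpolation=cv2.INTER_CUBIC))"
```

```text
blue [308 187   3   7  18] [308.9 189.9] (np.float64(217.7137064335807), np.float64(80.32266497683088)) (np.float64(220.58737050403653), np.float64(64.33552227773208))
org [298 198   4   5  16] [299.5 199.8] (np.float64(229.6313867059968), np.float64(87.37017339001716)) (np.float64(229.95134955240871), np.float64(86.18486600713729))
7.4 [478.3  64.   88.8] head 39.4 [-0.3  0.3 -1.2]
[[0.001, -0.001, -0.002], [0.002, -0.002, -0.002], [0.002, -0.003, -0.002], [0.004, -0.006, -0.002], [0.005, -0.009, -0.002], [0.007, -0.011, -0.002], [0.008, -0.014, -0.002], [0.01, -0.016, -0.002], [0.012, -0.019, -0.002], [0.012, -0.019, -0.002]]
[[0, 0, 0.006], [0, 0, 0.012], [0, 0, 0.018], [0, 0, 0.029], [0, 0, 0.04], [0, 0, 0.051], [0, 0, 0.062], [0, 0, 0.073], [0, 0, 0.084], [0, 0, 0.084]]
```

View pics/c4.png

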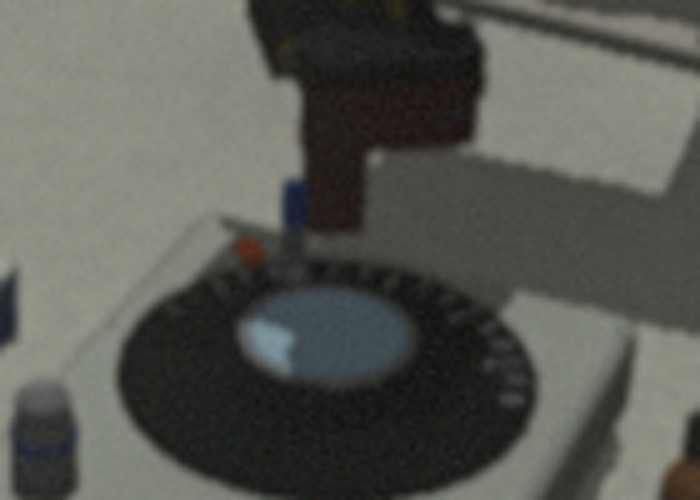

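The pin is at about 220°. The marker reads 229.1° from the top view and 229.8° from the scene view. I'll push to 229°, then draw back along the tangent.

jog_arm(travel=[[0.001, -0.001, -0.001], [0.002, -0.003, -0.002], [0.004, -0.006, -0.002], [0.005, -0.009, -0.002], [0.007, -0.011, -0.002], [0.008, -0.014, -0.002], [0.01, -0.016, -0.002], [0.012, -0.019, -0.002], [0.015, -0.024, -0.002], [0.015, -0.024, -0.002]], dr=[[0, 0, 0.01], [0, 0, 0.01], [0, 0, 0.03], [0, 0, 0.04], [0, 0, 0.05], [0, 0, 0.06], [0, 0, 0.07], [0, 0, 0.08], [0, 0, 0.11], [0, 0, 0.11]])

```text
t: 8.4
ee_pos: [484.4, 54.1, 88.0]
orientation: [2.854, 1.312, -0.0]
ft_force: [-1.2, 0.1, 0.9]
width: 0.3
```

```bash
python3 -c "
from sc import *
plan([229],15.5)
d=snap('scene','s5.png')
for st,c in blob(d,110,18,120,(270,160),(380,230)):print('blue',st,c,ang(pt(d,c[0],c[1])))
for st,c in blob(d,10,9,130,(270,160),(380,230)):print('org',st,c,ang(pt(d,c[0],c[1])))
"
```

```text
8.4 [484.4  54.1  88. ] head 49.4 [-1.2  0.1  0.9]
[[-0.0, 0.001, 0.0]]
[[0, 0, -0.004]]
blue [302 187   4   8  19] [303.6 190.5] (np.float64(231.92278090371127), np.float64(61.1535689955709))
org [298 198   3   4   8] [298.8 199.2] (np.float64(230.92584553227567), np.float64(86.56958572289952))
```

The force has dropped to about 1 N, and pin and marker both read about 231° in the scene view. Backing off along the tangent, then rising.

jog_arm(travel=[[-0.008, 0.007, 0], [-0.022, 0.019, 0], [-0.037, 0.032, 0], [-0.047, 0.041, 0], [-0.047, 0.041, 0.03], [-0.047, 0.041, 0.09], [-0.047, 0.041, 0.16], [-0.047, 0.041, 0.23], [-0.047, 0.041, 0.29], [-0.047, 0.041, 0.32]], dr=[[0, 0, 0], [0, 0, 0], [0, 0, 0], [0, 0, 0], [0, 0, 0], [0, 0, 0], [0, 0, 0], [0, 0, 0], [0, 0, 0], [0, 0, 0]])

```text
t: 9.45
ee_pos: [466.8, 70.8, 218.9]
orientation: [2.854, 1.309, 0.006]
ft_force: [0.2, 0.6, -0.3]
width: 0.4
```

```bash
python3 -c "
from sc import *
o=telemetry.get_obs();p=o['ee_pos'];print(p,(np.array([651.5,153.4,200])-p)/400)
d=snap('scene','s6.png')
for st,c in blob(d,110,18,120,(270,160),(380,230)):print('blue',st,c,ang(pt(d,c[0],c[1])))
for st,c in blob(d,10,9,130,(270,160),(380,230)):print('org',st,c,ang(pt(d,c[0],c[1])))
"
```

```text
[466.81652827  70.76412872 218.87344075] [ 0.46170868  0.20658968 -0.0471836 ]
org [298 198   3   4   8] [299. 199.] (np.float64(230.60827553311108), np.float64(86.66569631011423))
```

jog_arm(travel=[[0.03, 0.01, 0], [0.09, 0.04, 0], [0.15, 0.07, 0], [0.22, 0.1, 0], [0.28, 0.13, 0], [0.34, 0.155, 0], [0.4, 0.18, 0], [0.44, 0.2, 0], [0.462, 0.207, 0], [0.462, 0.207, 0]], dr=[[0, 0, 0.03], [0, 0, 0.08], [0, 0, 0.13], [0, 0, 0.18], [0, 0, 0.24], [0, 0, 0.3], [0, 0, 0.36], [0, 0, 0.42], [0, 0, 0.45], [0, 0, 0.45]])

```text
t: 10.5
ee_pos: [652.6, 153.9, 218.1]
orientation: [-2.225, -2.217, -0.007]
ft_force: [0.4, 0.1, 0.0]
width: 0.5
```

```bash
python3 -c "
from sc import *
o=telemetry.get_obs();print(o['ee_pos'])
d=snap('wrist','w7.png');e=snap('top','t7.png')
for n,D in(('w',d),('t',e)):
  for k,hc,hw,z in(('blue',110,15,110),('org',14,9,70.5),('key',65,20,72)):
    for st,c in blob(D,hc,hw,130,(0,0),(560,420)):
      p=pt(D,c[0],c[1],z)
      if 430<p[0]<700 and -30<p[1]<210: print(n,k,st[4],c,p.round(1),ang(p),'depth z',pt(D,*c)[2].round(1))
"
```

```text
[652.55202178 153.91424379 218.12720465]
w blue 216 [130.8   5.2] [498.4  47.3 110. ] (np.float64(228.92627042663682), np.float64(62.2376267533771)) depth z 110.9
w blue 1405 [55.3 81.1] [550.  -17.6 110. ] (np.float64(275.45531037699163), np.float64(112.3365496008307)) depth z 18.8
w blue 7 [150.7 187.6] [634.4  46.6 110. ] (np.float64(333.3966545941069), np.float64(106.38009414790056)) depth z 78.5
w blue 50 [161.2 195.7] [641.5  54.7 110. ] (np.float64(338.8704026605881), np.float64(109.57423809997364)) depth z 86.1
w key 658 [276.2 194.1] [649.8 152.6  72. ] (np.float64(27.846162550397338), np.float64(125.01078655424796)) depth z 72.2
t blue 34 [276.2 245.2] [497.6  44.4 110. ] (np.float64(230.03958456780705), np.float64(64.95388486663799)) depth z 109.9
t org 45 [283.9 253.4] [483.7  30.1  70.5] (np.float64(229.05836147056527), np.float64(84.86325103773058)) depth z 68.6
```

View pics/w7.png

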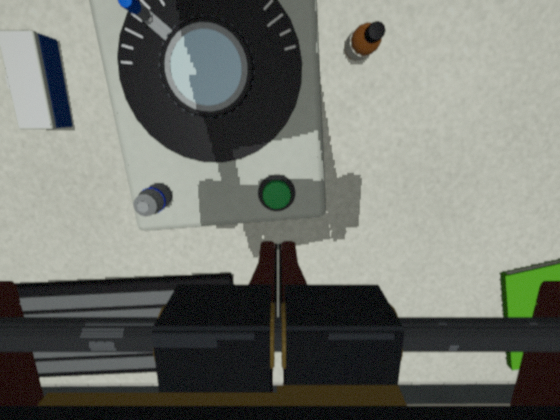

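The wrist view shows the key at (276,194), with the fingers over it. The top camera sees both parts: pin 230.0°, marker 229.1°. I'll check one enlarged crop.

```bash
python3 -c "
import cv2
cv2.imwrite('pics/c7.png',cv2.resize(cv2.imread('pics/t7.png')[215:265,240:300],None,fx=12,fy=12,interpolation=cv2.INTER_CUBIC))"
```

```text
(no output)
```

View pics/c7.png

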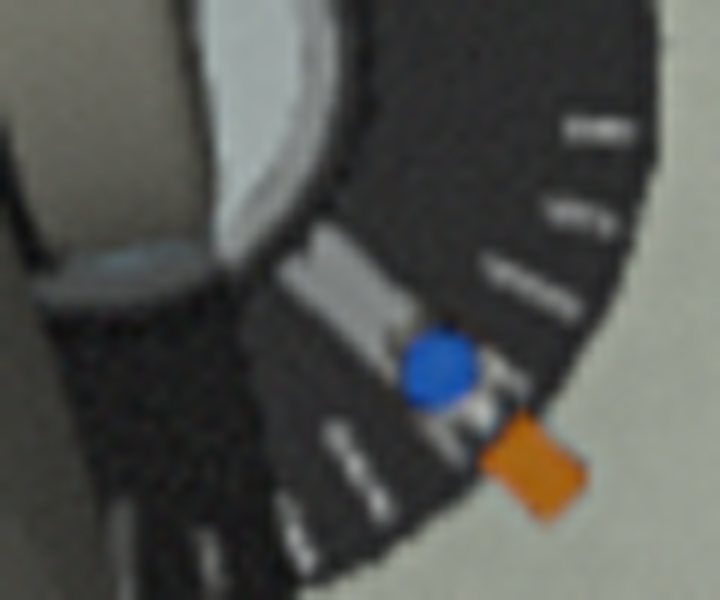

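The white pointer tip at (484,412) lines up with the middle of the marker's inner edge (502,436) to within about 1° about the window centre. So the ring is set. Next, down to just above the key.

jog_arm(travel=[[-0.001, 0, -0.03], [-0.001, 0, -0.08], [-0.001, 0, -0.14], [-0.001, 0, -0.2], [-0.001, 0, -0.26], [-0.001, 0, -0.3], [-0.001, 0, -0.33], [-0.001, 0, -0.345], [-0.001, 0, -0.35], [-0.001, 0, -0.35]], dr=[[0, 0, 0], [0, 0, 0], [0, 0, 0], [0, 0, 0], [0, 0, 0], [0, 0, 0], [0, 0, 0], [0, 0, 0], [0, 0, 0], [0, 0, 0]])

```text
t: 11.6
ee_pos: [651.3, 153.5, 78.9]
orientation: [-2.227, -2.215, -0.007]
ft_force: [0.4, 0.4, 0.2]
width: 0.5
```

jog_arm(travel=[[0, 0, -0.006], [0, 0, -0.012], [0, 0, -0.017], [0, 0, -0.021], [0, 0, -0.025], [0, 0, -0.029], [0, 0, -0.032], [0, 0, -0.033], [0, 0, -0.033], [0, 0, -0.033]], dr=[[0, 0, 0], [0, 0, 0], [0, 0, 0], [0, 0, 0], [0, 0, 0], [0, 0, 0], [0, 0, 0], [0, 0, 0], [0, 0, 0], [0, 0, 0]])

```text
t: 12.6
ee_pos: [651.6, 153.6, 66.4]
orientation: [-2.227, -2.215, -0.008]
ft_force: [-1.2, -0.3, 7.3]
width: 0.4
```

7.3 N is already above the 4.5 N full-travel force. I'll go slightly further to confirm the stop.

jog_arm(travel=[[0, 0, -0.001], [0, 0, -0.002], [0, 0, -0.003], [0, 0, -0.004], [0, 0, -0.004], [0, 0, -0.004], [0, 0, -0.004], [0, 0, -0.004], [0, 0, -0.004], [0, 0, -0.004]], dr=[[0, 0, 0], [0, 0, 0], [0, 0, 0], [0, 0, 0], [0, 0, 0], [0, 0, 0], [0, 0, 0], [0, 0, 0], [0, 0, 0], [0, 0, 0]])

```text
t: 13.6
ee_pos: [651.7, 153.6, 66.2]
orientation: [-2.227, -2.215, -0.008]
ft_force: [-4.7, -0.4, 13.8]
width: 0.5
```

The tool barely moved while the force rose to 13.8 N, so the key is at its stop. Drawing clear.

jog_arm(travel=[[0, 0, 0.005], [0, 0, 0.012], [0, 0, 0.022], [0, 0, 0.05], [0, 0, 0.1], [0, 0, 0.16], [0, 0, 0.22], [0, 0, 0.28], [0, 0, 0.33], [0, 0, 0.35]], dr=[[0, 0, 0], [0, 0, 0], [0, 0, 0], [0, 0, 0], [0, 0, 0], [0, 0, 0], [0, 0, 0], [0, 0, 0], [0, 0, 0], [0, 0, 0]])

```text
t: 14.6
ee_pos: [652.7, 153.8, 209.0]
orientation: [2.226, 2.214, 0.013]
ft_force: [0.5, 0.1, 0.8]
width: 0.6
```

```bash
python3 -c "
from sc import *
o=telemetry.get_obs();print(o['t'],o['ee_pos'],np.round(o['ft_force'],1))
d=snap('wrist','w9.png');e=snap('top','t9.png')
for n,D in(('w',d),('t',e)):
  for k,hc,hw,z in(('blue',110,15,110),('org',14,9,70.5),('key',65,20,72)):
    for st,c in blob(D,hc,hw,130,(0,0),(560,420)):
      p=pt(D,c[0],c[1],z)
      if 430<p[0]<700 and 0<p[1]<210: print(n,k,st[4],c,p.round(1),ang(p),'depth z',pt(D,*c)[2].round(1))
"
```

```text
14.6 [652.69063463 153.80847923 208.97035533] [0.5 0.1 0.8]
w blue 129 [126.5   3.2] [500.3  48.6 110. ] (np.float64(229.4801929859741), np.float64(59.979811859771246)) depth z 105.5
w blue 55 [156.3 196.3] [640.1  54.  110. ] (np.float64(338.25761602346034), np.float64(108.47596695717878)) depth z 88.1
w org 6 [267.  242.7] [698.2 143.2  70.5] (np.float64(17.133582295233662), np.float64(166.2542352604904)) depth z 210.8
w key 685 [276.1 195.7] [649.9 152.5  72. ] (np.float64(27.804205154250354), np.float64(125.0148638732156)) depth z 72.9
t blue 35 [276.  245.3] [497.4  44.7 110. ] (np.float64(229.73889382643307), np.float64(64.8173556706246)) depth z 109.4
t org 46 [283.9 253.4] [483.7  30.1  70.5] (np.float64(229.05836147056527), np.float64(84.86325103773058)) depth z 69.5
```

View pics/w9.png

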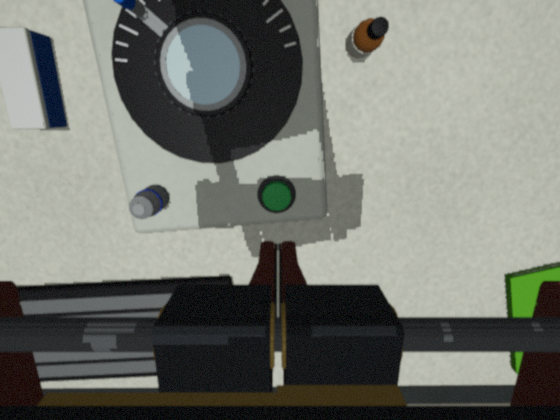

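The key is back up (depth 72.9) and everything is standing in its place. Pin and marker differ by 0.7° and the robot is clear. Handing in.

```bash
python3 -c "
from workcell import ticket; print(ticket.close_job())"
```

```text
the job is handed in; nothing more can be done
None
```

I pushed the lever pin with shut fingers around about 112° of arc until the pointer stood opposite the orange marker. I then pressed the green key to its stop, let it come up and drew clear. The job was handed in at about 14.7 s and reported no verdict.

**Last checks, all with the robot clear:**
- **Ring:** the top camera put the pin at 229.7° and the marker at 229.1°. That is about 0.012 rad apart, against a limit of 0.06 rad. Pushing force read no more than about 2 N at the end of each move.
- **Key:** it reached its stop at 13.8 N with no further travel. Afterwards its top was back at about 72.9 mm (72 mm when up).
- **Base, marker and loose items:** the marker position had not moved by more than about 0.6 mm. The objective, bottle and slide box were upright and appeared unmoved, which I judged by eye rather than measured.

**Disagreements:**
- During pushing, the scene camera read both the pin and the marker 1–2° higher than the top camera. They still agreed with each other to about 1°.
- The wrist camera put the key about 2–3 mm nearer in x than the top camera, which is about the calibration error.

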